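# Draw the flat bar out of the stock bin and lay it on the tack-up stand

## Robot

A 6-joint arm with a two-finger parallel gripper is mounted at the origin on the work surface. World frame = base frame: x ahead of the robot, y to its left, z up, the work surface at z = 0. Lengths are in mm, angles in rad, forces in N, time in s.
With the tool pointing down it reaches from about 250 to 775 mm from the base axis. Payload 8.9 kg.
Tool frame: the origin (TCP) lies midway between the tips of the shut fingers; the grasp point (between the pads) lies 19 mm behind it (arm.grip_depth is the x of the grasp point in the tool frame, in mm); x points along the fingers, y is the direction in which the jaws open and shut, and the axes are right-handed (so a half turn about x gives the same grasp; the last joint's range is limited). The gripper opens to 85 mm and grips with 20 to 120 N. Pads are 22 mm wide; open, the fingers measure 114 mm over their backs; the gripper's body (76 mm by 85 mm) begins 54 mm behind the grasp point. The pads swing forward as they close: fully open they stand 13 mm farther back than shut.
Start: joints at [-1.35, 0.291, -0.153, 1.127, 0, 1.431], TCP at [184.847, -491.381, 231.305] pointing down, gripper open.
Joint ranges: [-2.52, 2.52], [-0.91, 1.74], [-1.3, 1.37], [-1.96, 2.02], [-1.52, 1.47], [-3.14, 3.14]. Speed limits (rad/s): [2.22, 2.22, 2.79, 3.14, 3.14, 3.14].

## Interface

Orientations are given as a unit quaternion [w, x, y, z].
In Python, from plant import arm gives the robot as it stands. The module is installed in compiled form; this text tells all that it offers.
- The arm moves only by the tool step_arm, never from a script. Its argument "moves" is a list of rows, each a list of 7 numbers: the shift along the world's x, y, z in cm, then the turn, a rotation vector about the world's x, y, z in degrees, then the finger opening in cm, from 0 to 8.54. In form: [[tx, ty, tz, rx, ry, rz, gripper], ...]. A call has 1 to 12 rows; each row is the pose to reach, as a shift and turn from the pose measured when the call began; what a row does not reach only later rows make up. A row lasts 1/12 s, in which the tool goes at most 41.7 mm and 7.16 degrees, less where a joint would pass 70% of its speed; a pose out of reach is approached as far as the arm can. A call with a gripper value outside its range is refused whole. The fingers move at their own pace and stop on an object; "newtons" is the grip in N (left out, the last holds). Time passes only in rows, so rows that repeat a pose let the fingers close. It gives the time, the measured TCP pose, the force and the opening at its end, in the units of the state.
- arm.observe(): the state, without advancing time (a new reading comes with each control period).
- arm.grab_frame(name): name is "scene" or "side" or "wrist"; returns a dict with "frame" (420x560x3 uint8, red, green, blue), "mtx" (3x3 intrinsics, pixels), "eye" and "attitude" of the camera in the world; the wrist camera has in their place "tool_from_camera" (4x4, takes a point from camera to tool coordinates, whose origin is the TCP and whose axes are the tool frame's). Camera axes: x right, y up, looking along -z (the intrinsics and any distortion apply to the point x, -y, -z); pixel columns grow to the right and rows downward; lengths in mm; the calibration is good to about 2 mm. A picture is of the moment at which its call begins: read the wrist's pose just before it. There is no depth.
- arm.finish_job(): hands the job in, once; it reports no verdict.
Trained networks look in a picture, given as the dict that the camera call returned (one of the last four; its "shot" number tells which), for a name from the list of things; names that differ only in an ending like _2 or _b are one class to them, and where a whole thing is asked for, a point or a joint stands for the part that bears it (a point fixed in the world has none). Each returns a list of dicts, best first, with "confidence" (0 to 1); they miss things now and then, are a little off and sometimes report something else, mostly with a low value. They report only what shows in the picture. A call takes as long as a camera call. They do not tell look-alikes from the thing itself.
- arm.search_frame(picture, thing): "rect" ([left, top, right, bottom] in pixels, round what is visible of it).
The state is a dict: "time": time; "qpos": joint angles; "joint_velocities": joint speeds; "joint_torque": joint torques, N m; "eef_pos": TCP position; "eef_rot": TCP orientation; "contact_force": force on the tool from outside, world axes, zero at the start; "moment": the same for the moment, N m; "gripper_width": finger opening in mm.
Only numpy, scipy, OpenCV 4.12 (cv2) and the standard library are available. Lean on these libraries where they do the work, as an engineer would, in place of code of your own. Each camera call takes 0.05 s, during which the arm holds its last target.

## Task

Take the flat bar out of the covered blue stock bin: draw it out through its slot along the slant it leans at, then tilt it level and lay it across both rests of the tack-up stand, flat between the ears with its middle roughly midway between the two rests. Leave the round tube and the square tube in their slots.

Things in the scene. Friction and masses are not known exactly. Their poses are not given: they have to be found in the camera images.
- flat_bar_mid (a point): Centre of the flat bar: bare aluminium, 270 x 30 x 8 mm, about 0.17 kg. x runs along it from the free outer end (-135 mm, up, nearer the robot) to the tail in the bin (+135 mm), y across, z through it. It slopes down at 20 degrees through a slot in the bin's front wall, whose outer face crosses it 22 mm outward of its centre: 113 mm is free to grip across the width. The tail is out after 160 mm along the slope.
- round_tube_mid (a point): Centre of the round tube: aluminium, 270 mm long, 18 mm in diameter, x along it. It leans out of another slot of the bin likewise and stays there. The bin is blue sheet metal with a clear roof, fixed to the bench, 155 mm front to back, 240 wide, 104 high.
- square_tube_mid (a point): Centre of the square tube: aluminium, 270 mm long, 18 x 18 mm, x along it. It leans out of another slot likewise and stays there. The three slots are 75 mm apart, each 40 mm wide, from 57 mm (sill) to 92 mm above the bench, in a wall 5 mm thick; any bar may be in any slot.
- rests_mid (a point): Point midway between the two steel rests of the tack-up stand (fixed to the bench), level with their flat tops, 50 mm above the bench. The rests stand at x = -35 and +35 mm, each 16 mm thick and 70 mm wide (along y), on a grey base plate 110 x 90 x 10 mm. Each has two ears 12 mm high, 50 mm apart inside, between which the bar is to lie, along x, either way round.
Mind the look-alikes: they are no part of the job. Several things look just like the part that bears rests_mid: the one meant starts farthest to the robot's left.

How it is judged:
By the outcome, as a careful person would: the job done as asked, in the order asked, and still so for the second after the job is handed in, with the robot touching nothing.
It also fails if it takes over 38 s, if anything falls off the work surface, if the arm or the gripper's body presses on something with over 40 N, if the wrist force passes 120 N, or if a joint passes its speed limit or range.

## Working session

There is one attempt and no reset: what is moved stays moved. The work goes in short steps, Python scripts to look and compute and a tool call to move; the robot and the scene stay as the last step left them, time stands still between calls to the robot, and variables do not carry over. Pictures are saved under pics/ and viewed, and the job is handed in when it is done.

Besides the shell and the picture viewer there is one more tool, called after "Call:" in YAML: its name, and indented under it one key for each argument. step_arm: Moves the arm, as the interface text tells. Its arguments: {"type":"object","properties":{"moves":{"type":"array","items":{"type":"array","items":{"type":"number"}}},"newtons":{"type":"number"}},"required":["moves"]}

```bash
mkdir -p pics
cat > h.py <<'E'
import numpy as np,cv2,pickle
from plant import arm
from scipy.spatial.transform import Rotation as R
def rot(q): return R.from_quat([q[1],q[2],q[3],q[0]]).as_matrix()
def save(n,p): cv2.imwrite(f'pics/{n}.png',cv2.cvtColor(p['frame'],cv2.COLOR_RGB2BGR))
E
python3 - <<'E'
from h import *
o=arm.observe(); print(o)
for c in ["scene","side","wrist"]:
    p=arm.grab_frame(c); save(c+'0',p)
    pickle.dump(p,open(c+'0.pkl','wb'))
    print(c,{k:v for k,v in p.items() if k!='frame'})
    for t in ["flat_bar_mid","round_tube_mid","square_tube_mid","rests_mid"]:
        print(t,[(np.round(r['rect']).tolist(),round(r['confidence'],2)) for r in arm.search_frame(p,t)])
E
```

```text
{'time': 0.0, 'qpos': array([-1.35031690e+00,  2.91300154e-01, -1.54085088e-01,  1.12671539e+00,
       -7.76384005e-07,  1.43151856e+00]), 'joint_velocities': array([-1.78186631e-05,  2.90806544e-04, -1.74356274e-04,  1.46211332e-03,
        1.59426517e-03, -1.88029698e-03]), 'joint_torque': array([-7.42406446e-04, -5.37145185e+01,  3.31371474e+01,  1.60836568e-02,
       -5.84294912e-05, -5.72275454e-07]), 'eef_pos': array([ 184.74519104, -490.96709916,  230.73737658]), 'eef_rot': array([-0.12604779, -0.69567877, -0.12696929,  0.69571675]), 'contact_force': array([-0.28640808,  0.43721679,  0.01437766]), 'moment': array([0.01153123, 0.03072889, 0.01778114]), 'gripper_width': 85.2396544387958}
scene {'mtx': array([[496.36463736,   0.        , 268.95588991],
       [  0.        , 496.36463736, 202.2661591 ],
       [  0.        ,   0.        ,   1.        ]]), 'eye': array([1042.16287795,  693.33105748,  573.80564115]), 'attitude': array([0.2118566 , 0.12471664, 0.46567256, 0.85012447]), 'shot': 1}
flat_bar_mid [([332.0, 221.0, 380.0, 264.0], 0.75)]
round_tube_mid [([303.0, 202.0, 35
[... 669 characters left out ...]
0, 363.0], 0.9), ([359.0, 294.0, 441.0, 366.0], 0.77), ([205.0, 152.0, 261.0, 166.0], 0.69)]
wrist {'mtx': array([[376.60371381,   0.        , 283.0016961 ],
       [  0.        , 376.60371381, 204.49791345],
       [  0.        ,   0.        ,   1.        ]]), 'tool_from_camera': array([[-2.19469626e-04,  3.28236218e-01, -9.44595647e-01,
        -1.42416518e+02],
       [ 9.99999834e-01, -4.32012454e-04, -3.82461770e-04,
        -1.26265472e-01],
       [-5.33614889e-04, -9.44595574e-01, -3.28236069e-01,
        -8.47815626e+01],
       [ 0.00000000e+00,  0.00000000e+00,  0.00000000e+00,
         1.00000000e+00]]), 'shot': 3}
flat_bar_mid []
round_tube_mid []
square_tube_mid []
rests_mid []
```

View pics/scene0.png

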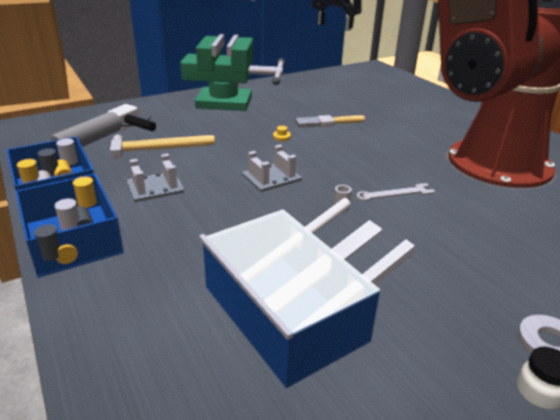

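View pics/side0.png

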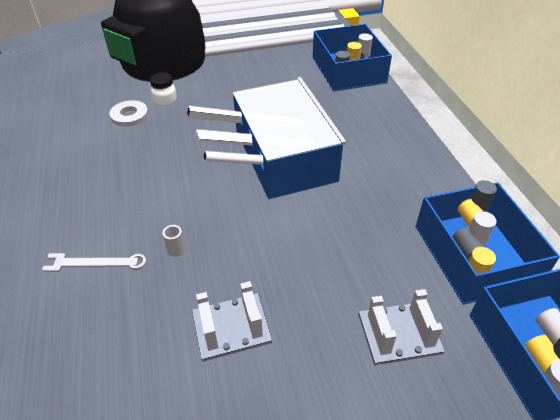

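View pics/wrist0.png

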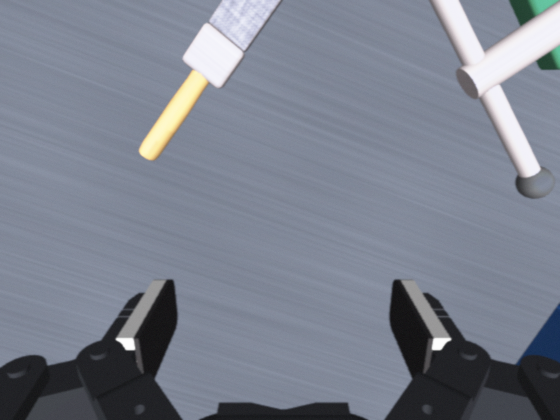

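```bash
cat >> h.py <<'E'
def ray(p,u,v,eye=None,M=None):
    K=p['mtx']; d=np.array([(u-K[0,2])/K[0,0],-(v-K[1,2])/K[1,1],-1.])
    return p['eye'], rot(p['attitude'])@d
def onz(p,u,v,z):
    e,d=ray(p,u,v); return e+d*(z-e[2])/d[2]
def tri(rs):
    A=np.zeros((3,3));b=np.zeros(3)
    for e,d in rs:
        d=d/np.linalg.norm(d);P=np.eye(3)-np.outer(d,d);A+=P;b+=P@e
    x=np.linalg.solve(A,b); return x,[float(np.linalg.norm((np.eye(3)-np.outer(d,d)/(d@d))@(x-e))) for e,d in rs]
def proj(p,X):
    K=p['mtx'];c=rot(p['attitude']).T@(np.asarray(X)-p['eye']); return np.array([K[0,2]+K[0,0]*c[0]/-c[2],K[1,2]-K[1,1]*c[1]/-c[2]])
E
python3 - <<'E'
from h import *
import pickle
s=pickle.load(open('scene0.pkl','rb'));d=pickle.load(open('side0.pkl','rb'))
def crop(p,b,n,f):
    x0,y0,x1,y1=b
    im=cv2.resize(p['frame'][y0:y1,x0:x1],None,fx=f,fy=f,interpolation=cv2.INTER_CUBIC);cv2.imwrite(f'pics/{n}.png',im[:,:,::-1])
crop(s,(200,180,420,380),'c1',3.6)
crop(d,(170,60,350,200),'c2',4.2)
crop(s,(120,140,310,210),'c3',4)
crop(d,(180,270,450,370),'c4',2.9)
for n,p,l in (('scene',s,[(156,178),(272,170)]),('side',d,[(234,323),(400,330)])):
    for u in l: print(n,u,onz(p,*u,25).round())
E
```

```text
scene (156, 178) [ 798. -268.   25.]
scene (272, 170) [ 550. -183.   25.]
side (234, 323) [ 552. -203.   25.]
side (400, 330) [ 795. -281.   25.]
```

View pics/c1.png

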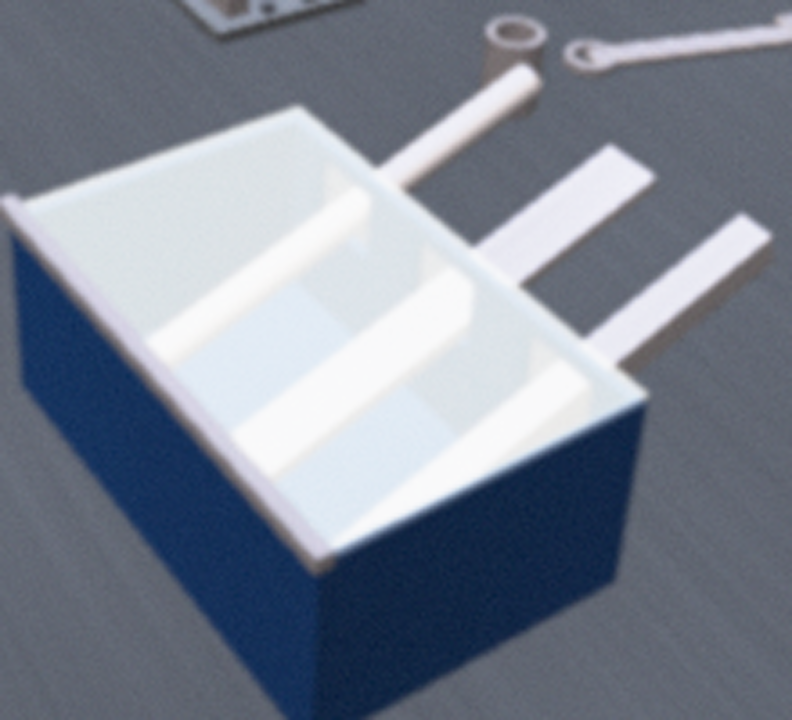

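View pics/c2.png

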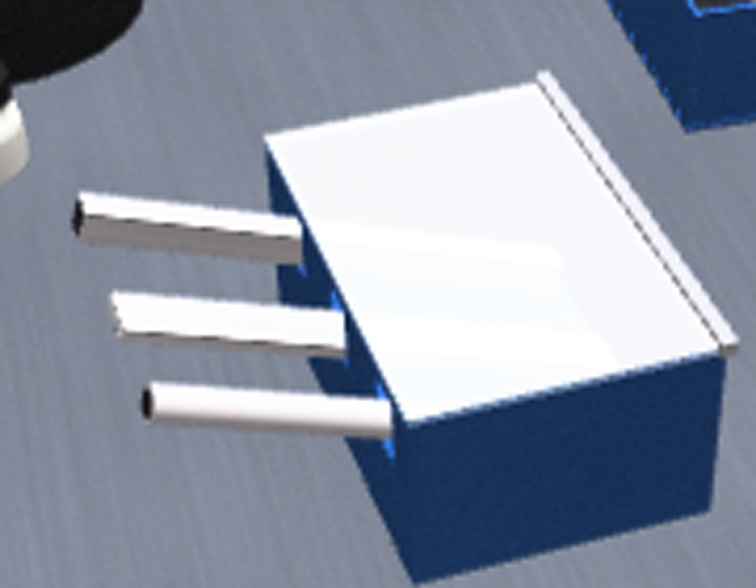

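View pics/c3.png

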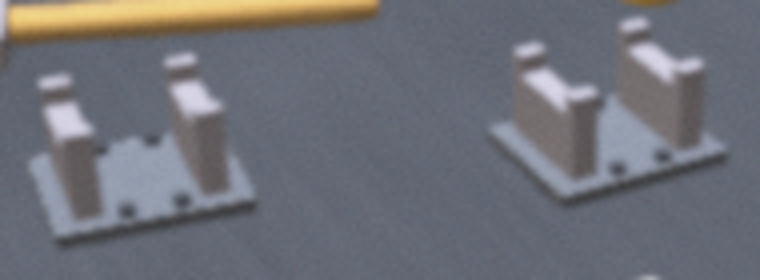

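View pics/c4.png

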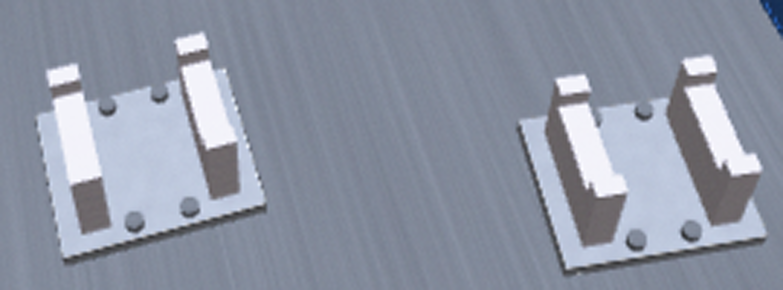

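```bash
cat > fit.py <<'E'
from h import *
from scipy.optimize import least_squares
s=pickle.load(open('scene0.pkl','rb'));d=pickle.load(open('side0.pkl','rb'))
def S(x,y): return np.array([200+x/3.6,180+y/3.6])
def D(x,y): return np.array([170+x/4.2,60+y/4.2])
def S3(x,y): return np.array([120+x/4,140+y/4])
def D4(x,y): return np.array([180+x/2.9,270+y/2.9])
def W(pose,X):
    c,q=np.cos(pose[2]),np.sin(pose[2]); X=np.asarray(X,float)
    return np.array([pose[0]+c*X[0]-q*X[1],pose[1]+q*X[0]+c*X[1],X[2]])
def fit(obs,x0):
    f=lambda p:np.concatenate([proj(c,W(p,X))-u for c,u,X in obs])
    r=least_squares(f,x0,loss='soft_l1'); return r.x,f(r.x).reshape(-1,2).round(1)
# stand: local x along bar. 
st=[(d,D4(38,115),(-55,45,10)),(d,D4(68,258),(-55,-45,10)),(d,D4(265,208),(55,-45,10)),(d,D4(222,70),(55,45,10)),
    (s,S3(490,130),(55,-45,10)),(s,S3(565,200),(55,45,10)),(s,S3(725,153),(-55,45,10))]
p,r=fit(st,[552,-190,0.2]); print('stand',p,np.degrees(p[2]));print(r.tolist())
# bin: local x = inward (front->back), origin front face at mid, top z=104
bn=[(d,D(267,137),(0,120,104)),(d,D(408,418),(0,-120,104)),(d,D(722,350),(155,-120,104)),
    (s,S(300,107),(0,-120,104)),(s,S(648,402),(0,120,104)),(s,S(322,560),(155,120,104)),(s,S(10,205),(155,-120,104)),
    (d,D(415,582),(0,-120,0)),(d,D(712,508),(155,-120,0)),(s,S(613,580),(0,120,0))]
b,r=fit(bn,[600,200,0.2]); print('bin',b,np.degrees(b[2]));print(r.tolist())
if __name__=='__main__':
  # bar ends
  a1,e1=tri([ray(s,*S(610,146)),ray(d,*D(122,334))]);a2,e2=tri([ray(s,*S(655,177)),ray(d,*D(113,292))])
  print('bar end corners',a1,e1,a2,e2)
E
python3 fit.py
```

```text
stand [ 5.46620937e+02 -1.94861889e+02  3.23774902e-02] 1.8550935397855322
[[-1.7, -0.2], [-2.2, 0.2], [0.3, -1.8], [0.4, -1.2], [-1.5, -2.0], [-1.5, -2.4], [-0.2, -2.3]]
bin [6.62943332e+02 1.94550312e+02 7.92679857e-02] 4.541721032779701
[[-1.3, -1.6], [-0.8, -1.1], [0.6, -2.5], [-0.8, -0.6], [-0.2, -2.3], [-1.1, -1.0], [-0.9, 0.3], [-1.1, -0.7], [-1.2, -0.7], [0.2, 0.2]]
bar end corners [558.42944291 168.99477139 101.01540358] [1.3122884868435387, 1.3122884868434095] [558.28741504 200.39324593 102.72790001] [1.8819561856608986, 1.8819561856611]
```

```bash
cat > plan.py <<'E'
from h import *
def Rt(yaw,tilt,flip=1):
    # bar dir inward-down: bar x axis
    bx=np.array([np.cos(yaw)*np.cos(tilt),np.sin(yaw)*np.cos(tilt),-np.sin(tilt)])
    by=np.array([-np.sin(yaw),np.cos(yaw),0]); n=np.cross(bx,by)
    x=-n; y=by*flip; return np.array([x,y,np.cross(x,y)]).T, bx, by, n
def delta(o,Rg,tcp):
    R0=rot(o['eef_rot']); rv=np.degrees(R.from_matrix(Rg@R0.T).as_rotvec())
    return ((np.asarray(tcp)-o['eef_pos'])/10).round(2), rv.round(2)
E
python3 - <<'E'
from plan import *
o=arm.observe(); print(arm.grip_depth); print(rot(o['eef_rot']).round(3))
yaw,t=np.radians(4.5),np.radians(20)
for f in (1,-1):
    Rg,bx,by,n=Rt(yaw,t,f)
    face=np.array([663,194.6,61.5])  # bar centreline at face
    face=face+ by*(-1)
    g=face-60*bx
    for h in (100,0):
        tcp=g+n*h+Rg[:,0]*(-arm.grip_depth)
        print(f,h,g.round(),tcp.round(),*delta(o,Rg,tcp))
E
```

```text
-18.700000000000003
[[-0.     0.352 -0.936]
 [-0.    -0.936 -0.352]
 [-1.     0.     0.   ]]
1 100 [607. 189.  82.] [635. 191. 158.] [44.97 68.27 -7.29] [ 28.09   6.26 161.59]
1 0 [607. 189.  82.] [600. 189.  64.] [ 41.56  68.   -16.69] [ 28.09   6.26 161.59]
-1 100 [607. 189.  82.] [635. 191. 158.] [44.97 68.27 -7.29] [ -4.36  19.59 -15.95]
-1 0 [607. 189.  82.] [600. 189.  64.] [ 41.56  68.   -16.69] [ -4.36  19.59 -15.95]
```

Call:
step_arm:
  moves:
    - [4, 6, 2, 3, 0.5, 14, 5.5]
    - [10, 14, 2, 6, 1.5, 35, 5.5]
    - [18, 26, 2, 10, 3, 60, 5.5]
    - [26, 38, 2, 14, 4, 85, 5.5]
    - [32, 48, 2, 18, 5, 105, 5.5]
    - [36, 54, 2, 22, 5.5, 125, 5.5]
    - [40, 60, 0, 25, 6, 145, 5.5]
    - [45.5, 68.2, -3, 28.1, 6.3, 161.6, 5.5]
    - [45.5, 68.2, -3, 28.1, 6.3, 161.6, 5.5]
    - [45.5, 68.2, -3, 28.1, 6.3, 161.6, 5.5]
    - [45.5, 68.2, -3, 28.1, 6.3, 161.6, 5.5]
    - [45.5, 68.2, -3, 28.1, 6.3, 161.6, 5.5]

```text
time: 1.75
eef_pos: [462.9, -76.3, 228.6]
eef_rot: [0.476, 0.418, 0.645, -0.427]
contact_force: [2.2, -1.2, 0.4]
gripper_width: 54.7
```

```bash
cat > d.py <<'E'
from plan import *
o=arm.observe(); print(o['time'],o['eef_pos'].round(1),o['qpos'].round(2),o['contact_force'].round(1),o['gripper_width'])
Rg,bx,by,n=Rt(np.radians(4.5),np.radians(20),1)
print(delta(o,Rg,[638,191,190]))
E
python3 d.py
```

```text
1.75 [462.9 -76.3 228.6] [-0.36  0.38 -0.06  1.36  0.05  0.93] [ 2.2 -1.2  0.4] 54.73964321811104
(array([17.51, 26.73, -3.86]), array([13.56,  2.97, 76.61]))
```

Call:
step_arm:
  moves:
    - [17.5, 26.7, -3.8, 13.6, 3, 76.6, 5.5]
    - [17.5, 26.7, -3.8, 13.6, 3, 76.6, 5.5]
    - [17.5, 26.7, -3.8, 13.6, 3, 76.6, 5.5]
    - [17.5, 26.7, -3.8, 13.6, 3, 76.6, 5.5]
    - [17.5, 26.7, -3.8, 13.6, 3, 76.6, 5.5]
    - [17.5, 26.7, -3.8, 13.6, 3, 76.6, 5.5]
    - [17.5, 26.7, -3.8, 13.6, 3, 76.6, 5.5]
    - [17.5, 26.7, -3.8, 13.6, 3, 76.6, 5.5]
    - [17.5, 26.7, -3.8, 13.6, 3, 76.6, 5.5]
    - [17.5, 26.7, -3.8, 13.6, 3, 76.6, 5.5]
    - [17.5, 26.7, -3.8, 13.6, 3, 76.6, 5.5]
    - [17.5, 26.7, -3.8, 13.6, 3, 76.6, 5.5]

```text
time: 2.75
eef_pos: [637.7, 191.7, 189.5]
eef_rot: [0.572, -0.034, 0.819, 0.025]
contact_force: [-0.1, 1.1, 0.5]
gripper_width: 54.9
```

```bash
cat >> d.py <<'E'
import sys
if len(sys.argv)>1:
    p=arm.grab_frame('wrist'); save(sys.argv[1],p); p['o']=o; pickle.dump(p,open(sys.argv[1]+'.pkl','wb'))
E
python3 d.py w1
```

```text
2.75 [637.7 191.7 189.5] [0.17 0.98 0.89 1.83 0.03 0.08] [-0.1  1.1  0.5] 54.88642861320394
(array([ 0.03, -0.07,  0.05]), array([-0.07, -0.12, -0.37]))
```

View pics/w1.png

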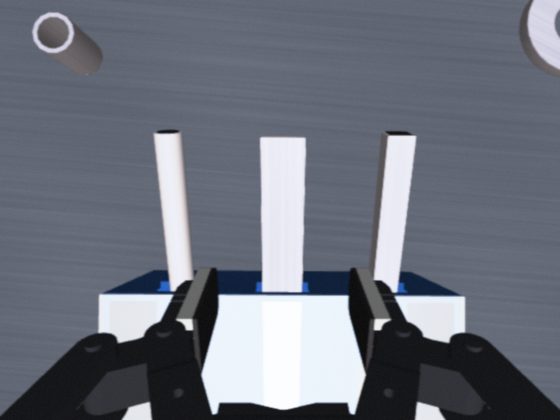

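```bash
cat > w.py <<'E'
from plan import *
def wray(p,u,v):
    K=p['mtx'];T=p['tool_from_camera'];o=p['o'];R0=rot(o['eef_rot'])
    d=np.array([(u-K[0,2])/K[0,0],-(v-K[1,2])/K[1,1],-1.])
    return o['eef_pos']+R0@T[:3,3], R0@T[:3,:3]@d
def wpl(p,u,v,pt,n):
    e,d=wray(p,u,v); return e+d*((pt-e)@n)/(d@n)
E
python3 - <<'E'
from w import *
p=pickle.load(open('w1.pkl','rb'))
Rg,bx,by,n=Rt(np.radians(4.5),np.radians(20),1)
face=np.array([663,194.6,61.5]); top=face+4*n
for px in [(261,138),(305.5,138),(263.5,285),(303,285)]:
    X=wpl(p,*px,top,n); print(px,X.round(1),((X-face)@bx).round(1),((X-face)@by).round(1))
for px in [(163,271),(410,271)]:pass
for px in [(100,295),(465,297)]:
    X=wpl(p,*px,np.array([0,0,104.]),np.array([0,0,1.])); print('roof front corner',X.round(1))
E
```

```text
(261, 138) [560.6 170.7 103.6] -112.1 -15.8
(305.5, 138) [558.1 200.1 103.7] -112.3 13.7
(263.5, 285) [664.6 179.4  65.6] -1.0 -15.3
(303, 285) [662.  209.3  65.7] -1.3 14.7
roof front corner [672.7  74.4 104. ]
roof front corner [653.5 313.2 104. ]
```

Run:
```python
from w import *
o=arm.observe()
Rg,bx,by,n=Rt(np.radians(4.5),np.radians(20),1)
g=np.array([663,194.6,61.5])-.7*by-60*bx
for h in(60,0): print(delta(o,Rg,g+n*h-Rg[:,0]*arm.grip_depth))
```

```text
(array([-1.69, -0.07, -6.91]), array([ 0.01, -0.07,  0.06]))
(array([ -3.74,  -0.23, -12.54]), array([ 0.01, -0.07,  0.06]))
```

Call:
step_arm:
  moves:
    - [-0.8, 0, -3.4, 0, 0, 0, 5.5]
    - [-1.7, -0.1, -6.9, 0, 0, 0, 5.5]
    - [-2.2, -0.1, -8.3, 0, 0, 0, 5.5]
    - [-2.7, -0.2, -9.7, 0, 0, 0, 5.5]
    - [-3.2, -0.2, -11.1, 0, 0, 0, 5.5]
    - [-3.7, -0.2, -12.5, 0, 0, 0, 5.5]
    - [-3.7, -0.2, -12.5, 0, 0, 0, 5.5]
    - [-3.7, -0.2, -12.5, 0, 0, 0, 5.5]

```text
time: 3.47
eef_pos: [600.4, 188.9, 65.1]
eef_rot: [0.572, -0.031, 0.819, 0.021]
contact_force: [-0.3, -0.3, 0.4]
gripper_width: 55.2
```

```bash
python3 d.py w2
python3 - <<'E'
from h import *
p=arm.grab_frame('side');save('s2',p)
cv2.imwrite('pics/s2c.png',cv2.resize(p['frame'][40:220,160:380],None,fx=3.3,fy=3.3,interpolation=cv2.INTER_CUBIC)[:,:,::-1])
E
```

```text
3.4667 [600.4 188.9  65.1] [0.17 0.92 0.44 1.44 0.03 0.09] [-0.3 -0.3  0.4] 55.15238992462649
(array([ 3.76,  0.21, 12.49]), array([ 0.05, -0.12,  0.24]))
```

View pics/w2.png

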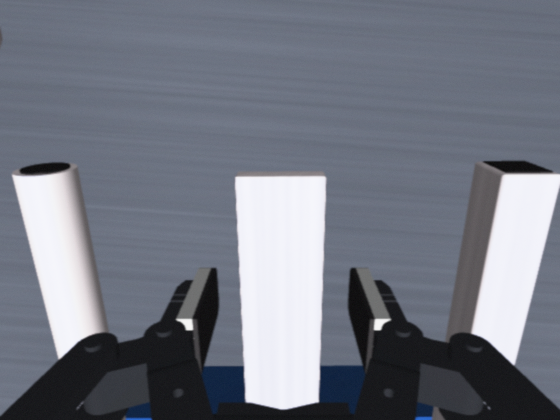

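View pics/s2c.png

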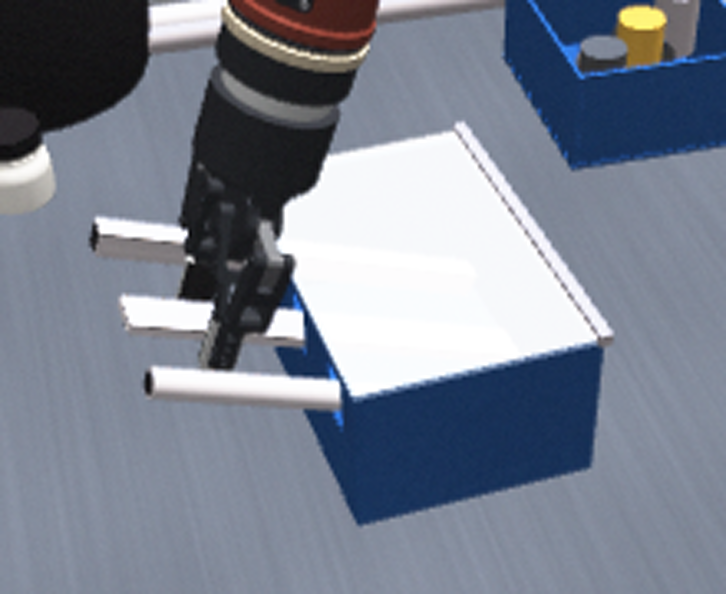

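Bar is centred between pads (columns 238–326 in the wrist picture, pads at 217/349). Close.

Call:
step_arm:
  moves:
    - [0, 0, 0, 0, 0, 0, 2.5]
    - [0, 0, 0, 0, 0, 0, 2.5]
    - [0, 0, 0, 0, 0, 0, 2.5]
    - [0, 0, 0, 0, 0, 0, 2.5]
    - [0, 0, 0, 0, 0, 0, 2.5]
    - [0, 0, 0, 0, 0, 0, 2.5]
    - [0, 0, 0, 0, 0, 0, 2.5]
    - [0, 0, 0, 0, 0, 0, 2.5]
  newtons: 90

```text
time: 4.23
eef_pos: [602.2, 189.1, 66.4]
eef_rot: [0.574, -0.031, 0.818, 0.021]
contact_force: [5.0, -1.4, 5.6]
gripper_width: 27.9
```

```bash
python3 d.py
```

```text
4.2333 [602.2 189.1  66.4] [0.17 0.92 0.45 1.44 0.03 0.09] [ 5.  -1.4  5.6] 27.87204780227337
(array([ 3.58,  0.19, 12.36]), array([0.01, 0.1 , 0.18]))
```

Call:
step_arm:
  moves:
    - [-0.9, -0.07, 0.34, 0, 0, 0, 2.5]
    - [-1.9, -0.15, 0.7, 0, 0, 0, 2.5]
    - [-2.8, -0.22, 1.02, 0, 0, 0, 2.5]
    - [-3.7, -0.3, 1.37, 0, 0, 0, 2.5]
    - [-3.7, -0.3, 1.37, 0, 0, 0, 2.5]

```text
time: 4.65
eef_pos: [563.8, 186.3, 80.7]
eef_rot: [0.573, -0.031, 0.818, 0.022]
contact_force: [-0.1, -0.3, 0.9]
gripper_width: 28.0
```

```bash
python3 d.py w3
```

```text
4.65 [563.8 186.3  80.7] [0.18 0.83 0.3  1.38 0.03 0.1 ] [-0.1 -0.3  0.9] 28.019626081550545
(array([ 7.42,  0.47, 10.93]), array([0.  , 0.02, 0.16]))
```

View pics/w3.png

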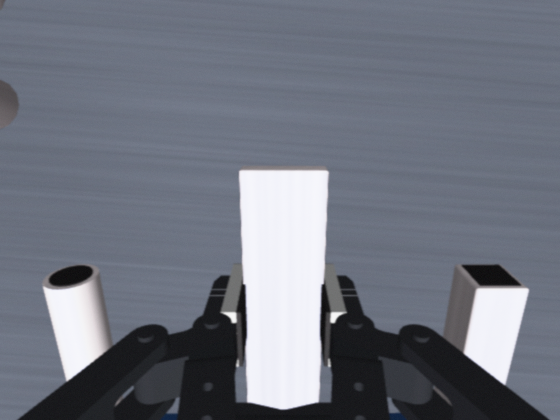

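The bar came along (end edge stays at row ~168 while the tubes moved down). Low force. Continue 140 mm.

Call:
step_arm:
  moves:
    - [-1.4, -0.11, 0.51, 0, 0, 0, 2.5]
    - [-2.8, -0.22, 1.02, 0, 0, 0, 2.5]
    - [-4.2, -0.33, 1.53, 0, 0, 0, 2.5]
    - [-5.6, -0.44, 2.05, 0, 0, 0, 2.5]
    - [-7.0, -0.55, 2.56, 0, 0, 0, 2.5]
    - [-8.4, -0.66, 3.07, 0, 0, 0, 2.5]
    - [-9.8, -0.77, 3.58, 0, 0, 0, 2.5]
    - [-11.2, -0.88, 4.09, 0, 0, 0, 2.5]
    - [-12.6, -0.99, 4.6, 0, 0, 0, 2.5]
    - [-14.0, -1.1, 5.12, 0, 0, 0, 2.5]
    - [-14.0, -1.1, 5.12, 0, 0, 0, 2.5]

```text
time: 5.62
eef_pos: [422.2, 175.3, 132.0]
eef_rot: [0.572, -0.031, 0.819, 0.022]
contact_force: [1.3, -0.1, -1.9]
gripper_width: 27.9
```

```bash
python3 d.py w4
python3 - <<'E'
from h import *
p=arm.grab_frame('side');save('s4',p)
cv2.imwrite('pics/s4c.png',cv2.resize(p['frame'][30:230,110:370],None,fx=3,fy=3,interpolation=cv2.INTER_CUBIC)[:,:,::-1])
E
```

```text
5.6167 [422.2 175.3 132. ] [ 0.2   0.53 -0.13  1.26  0.04  0.12] [ 1.3 -0.1 -1.9] 27.859052967551484
(array([21.58,  1.57,  5.8 ]), array([ 0.01, -0.12,  0.14]))
```

View pics/s4c.png

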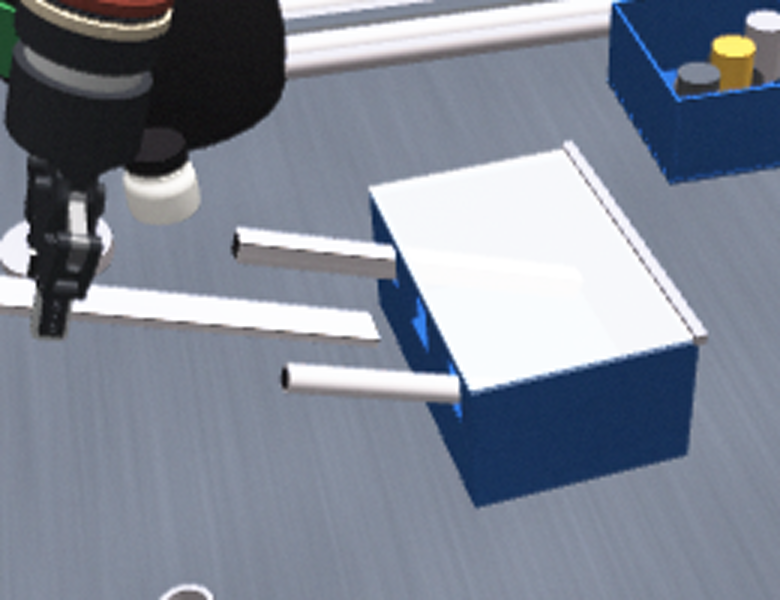

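View pics/w4.png

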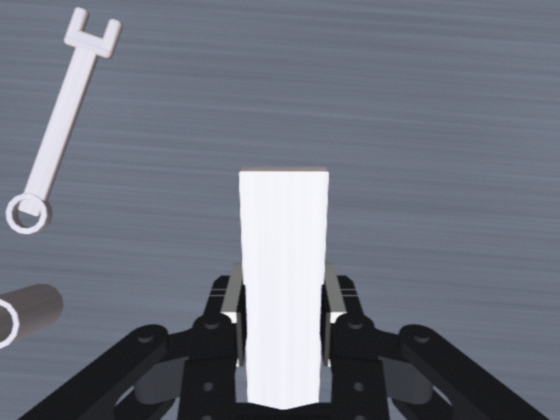

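```bash
cat > tgt.py <<'E'
from w import *
import sys
o=arm.observe()
Rg,bx,by,n=Rt(np.radians(4.5),np.radians(20),1)
tcp=np.array([602.2,189.1,66.4]); g=tcp+Rg[:,0]*arm.grip_depth; face=np.array([663,194.6,61.5])
s=-22+(g-face)@bx; zc=-(g-face)@n; print('s',s,'bar above g by',zc,'lat',(g-face)@by)
p=pickle.load(open('w4.pkl','rb'))
R0=rot(p['o']['eef_rot']);gp=p['o']['eef_pos']+R0[:,0]*arm.grip_depth
e=wpl(p,283.5,171.5,gp-R0[:,0]*(4+zc),R0[:,0]); print('end dist from grasp', R0.T@(e-gp))
E
python3 tgt.py
python3 - <<'E'
from plan import *
o=arm.observe()
Rg,bx,by,n=Rt(np.radians(1.9),0,1)
print(delta(o,Rg,[420,0,230]), delta(o,Rg,[440,-197,200]))
E
```

```text
s -81.03858799757427 bar above g by -2.4261823809090792 lat -0.712732315279224
end dist from grasp [ -1.57381762   0.31437673 -53.51863252]
(array([ -0.45, -17.54,   9.87]), array([  1.09, -19.96,  -2.42])) (array([  1.55, -37.24,   6.87]), array([  1.09, -19.96,  -2.42]))
```

Call:
step_arm:
  moves:
    - [-1.4, -0.11, 0.51, 0, 0, 0, 2.5]
    - [-2.8, -0.22, 1.02, 0, 0, 0, 2.5]
    - [-2.8, -0.5, 3.5, 0.2, -3, -0.4, 2.5]
    - [-2.8, -1, 6, 0.5, -8, -1, 2.5]
    - [-2.5, -3, 8, 0.8, -14, -1.7, 2.5]
    - [-2, -5.5, 9.9, 1.1, -20, -2.4, 2.5]
    - [-1, -9, 9.9, 1.1, -20, -2.4, 2.5]
    - [-0.5, -12.5, 9.9, 1.1, -20, -2.4, 2.5]
    - [0, -16, 9.9, 1.1, -20, -2.4, 2.5]
    - [0, -19, 9.9, 1.1, -20, -2.4, 2.5]
    - [0, -20, 9.9, 1.1, -20, -2.4, 2.5]
    - [0, -20, 9.9, 1.1, -20, -2.4, 2.5]

```text
time: 6.72
eef_pos: [425.1, -26.9, 230.0]
eef_rot: [0.707, -0.011, 0.707, 0.011]
contact_force: [0.3, 0.4, -1.9]
gripper_width: 27.7
```

Run:
```python
from plan import *
o=arm.observe()
print(o['eef_pos'],o['qpos'].round(2),o['contact_force'].round(1),o['gripper_width'])
Rg,bx,by,n=Rt(np.radians(1.9),0,1)
print(delta(o,Rg,[420,-197,200]))
```

```text
[425.14611214 -26.86964603 230.0357825 ] [-0.23  0.1  -0.39  1.07 -0.   -0.26] [ 0.3  0.4 -1.9] 27.66058593552384
(array([ -0.51, -17.01,  -3.  ]), array([0.01, 0.  , 0.18]))
```

Call:
step_arm:
  moves:
    - [3.2, -1.6, -1, 0, 0, 0, 2.5]
    - [6.4, -3.2, -2, 0, 0, 0, 2.5]
    - [9.5, -4.8, -3, 0, 0, 0.2, 2.5]
    - [9.5, -4.8, -3, 0, 0, 0.2, 2.5]
    - [9.5, -4.8, -3, 0, 0, 0.2, 2.5]

```text
time: 7.13
eef_pos: [520.9, -74.5, 198.2]
eef_rot: [0.706, -0.011, 0.708, 0.012]
contact_force: [-0.0, 0.3, -1.7]
gripper_width: 27.8
```

```bash
python3 d.py w5
```

```text
7.1333 [520.9 -74.5 198.2] [-0.28  0.32 -0.21  1.05  0.   -0.31] [-0.   0.3 -1.7] 27.755447113957544
(array([11.71, 26.55, -0.82]), array([-1.17, 19.8 ,  2.57]))
```

View pics/w5.png

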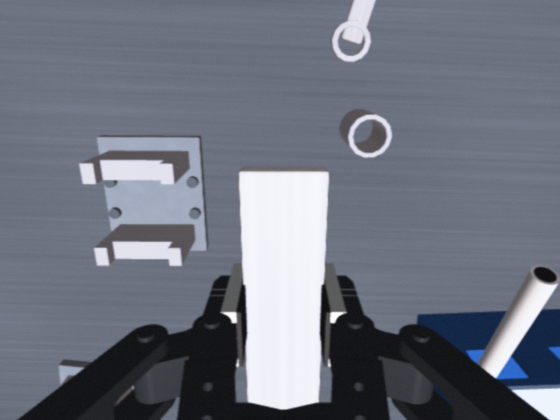

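Run:
```python
from w import *
p=pickle.load(open('w5.pkl','rb'))
cv2.imwrite('pics/w5c.png',cv2.resize(p['frame'][120:280,70:220],None,fx=3.7,fy=3.7,interpolation=cv2.INTER_CUBIC)[:,:,::-1])
```

```text
(no output)
```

View pics/w5c.png

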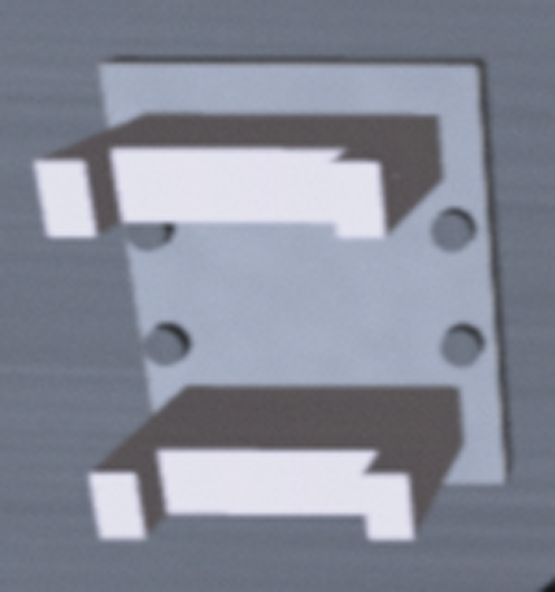

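Run:
```python
from w import *
from scipy.optimize import least_squares
from fit import W
p=pickle.load(open('w5.pkl','rb'))
K=p['mtx'];T=p['tool_from_camera'];R0=rot(p['o']['eef_rot'])
e=p['o']['eef_pos']+R0@T[:3,3]; Rc=R0@T[:3,:3]
def pr(X):
    c=Rc.T@(X-e); return np.array([K[0,2]+K[0,0]*c[0]/-c[2],K[1,2]+K[1,1]*c[1]/c[2]])
obs=[((33,160),(-43,-35,62)),((48,238),(-27,-35,62)),((378,162),(-43,35,62)),((386,237),(-27,35,62)),
((88,474),(27,-35,62)),((100,540),(43,-35,62)),((410,475),(27,35,62)),((415,540),(43,35,62)),
((99,62),(-55,-45,10)),((477,60),(-55,45,10)),((507,484),(55,45,10))]
f=lambda q:np.concatenate([pr(W(q,X))-np.array([70+u[0]/3.7,120+u[1]/3.7]) for u,X in obs])
r=least_squares(f,[547,-195,.03]);print(r.x,np.degrees(r.x[2]));print(f(r.x).reshape(-1,2).round(1).tolist())
```

```text
stand [ 5.46620937e+02 -1.94861889e+02  3.23774902e-02] 1.8550935397855322
[[-1.7, -0.2], [-2.2, 0.2], [0.3, -1.8], [0.4, -1.2], [-1.5, -2.0], [-1.5, -2.4], [-0.2, -2.3]]
bin [6.62943332e+02 1.94550312e+02 7.92679857e-02] 4.541721032779701
[[-1.3, -1.6], [-0.8, -1.1], [0.6, -2.5], [-0.8, -0.6], [-0.2, -2.3], [-1.1, -1.0], [-0.9, 0.3], [-1.1, -0.7], [-1.2, -0.7], [0.2, 0.2]]
[ 5.46889683e+02 -1.91978516e+02  3.27049794e-02] 1.8738572870882555
[[0.5, 0.3], [0.0, -0.3], [0.1, -0.1], [-0.1, 0.1], [0.5, -0.2], [0.4, -0.4], [-0.5, -0.4], [-0.2, -0.4], [-0.8, 0.2], [-0.0, 0.9], [-0.1, 0.3]]
```

```bash
cat > m.py <<'E'
from plan import *
import sys
o=arm.observe()
print(o['time'],o['eef_pos'].round(1),o['contact_force'].round(1),o['moment'].round(2),o['gripper_width'])
Rg,bx,by,n=Rt(np.radians(1.87),0,1)
g=np.array([546.9,-192,0])-81.3*bx
for z in map(float,sys.argv[1:]): print(z,delta(o,Rg,[g[0],g[1],z]))
E
python3 m.py 198 100 42
```

```text
7.1833 [520.1 -74.  198.9] [-0.1  0.6 -1.4] [ 0.01  0.13 -0.01] 27.7914552922906
198.0 (array([ -5.44, -12.07,  -0.09]), array([-0.05, -0.14, -0.07]))
100.0 (array([ -5.44, -12.07,  -9.89]), array([-0.05, -0.14, -0.07]))
42.0 (array([ -5.44, -12.07, -15.69]), array([-0.05, -0.14, -0.07]))
```

Call:
step_arm:
  moves:
    - [-1.3, -3, 0, 0, 0, 0, 2.5]
    - [-2.7, -6, 0, 0, 0, 0, 2.5]
    - [-4.1, -9, 0, 0, 0, 0, 2.5]
    - [-5.4, -12.1, 0, 0, 0, 0, 2.5]
    - [-5.4, -12.1, -2.5, 0, 0, 0, 2.5]
    - [-5.4, -12.1, -5, 0, 0, 0, 2.5]
    - [-5.4, -12.1, -7.5, 0, 0, 0, 2.5]
    - [-5.4, -12.1, -10, 0, 0, 0, 2.5]
    - [-5.4, -12.1, -10, 0, 0, 0, 2.5]
    - [-5.4, -12.1, -10, 0, 0, 0, 2.5]

```text
time: 8.02
eef_pos: [465.2, -193.6, 98.9]
eef_rot: [0.705, -0.011, 0.709, 0.013]
contact_force: [-0.3, -0.2, -1.1]
gripper_width: 27.8
```

```bash
python3 m.py 42 37
python3 - <<'E'
from h import *
for c,b in (('side',(120,210,330,370)),('scene',(180,80,400,240))):
    p=arm.grab_frame(c);x0,y0,x1,y1=b
    cv2.imwrite(f'pics/{c}6.png',cv2.resize(p['frame'][y0:y1,x0:x1],None,fx=3.5,fy=3.5,interpolation=cv2.INTER_CUBIC)[:,:,::-1])
E
```

```text
8.0167 [ 465.2 -193.6   98.9] [-0.3 -0.2 -1.1] [-0.04  0.11 -0.  ] 27.834461248523095
42.0 (array([ 0.05, -0.1 , -5.69]), array([-0.13, -0.25, -0.12]))
37.0 (array([ 0.05, -0.1 , -6.19]), array([-0.13, -0.25, -0.12]))
```

View pics/side6.png

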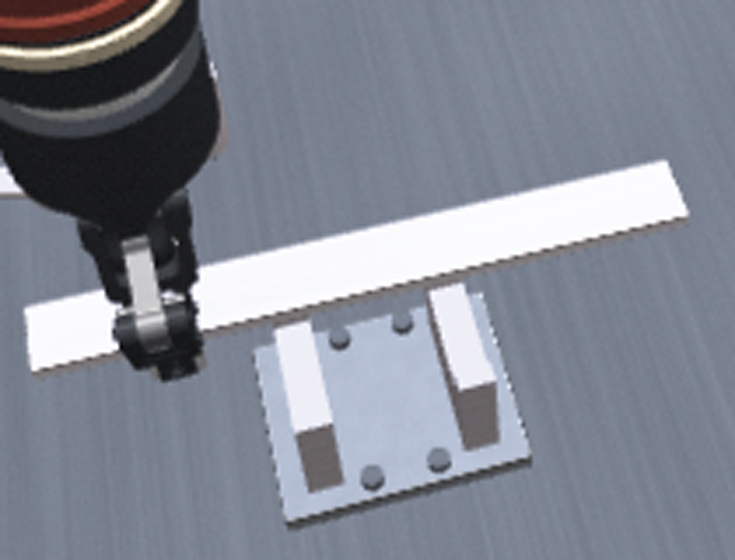

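View pics/scene6.png

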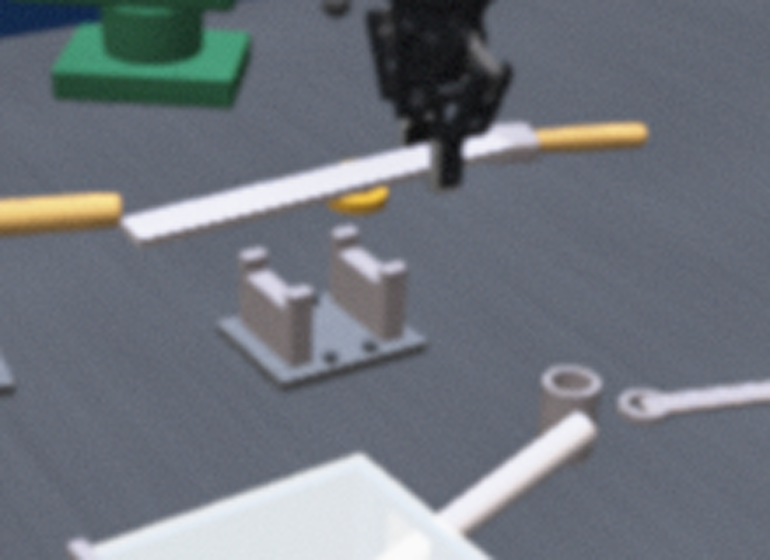

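Run:
```python
from h import *
s=pickle.load(open('scene0.pkl','rb'));d=pickle.load(open('side0.pkl','rb'))
D=lambda x,y:ray(d,120+x/3.5,210+y/3.5); S=lambda x,y:ray(s,180+x/3.5,80+y/3.5)
print(tri([D(667,160),S(142,231)]),tri([D(687,210),S(124,215)]))
```

```text
(array([ 679.68205807, -175.62062668,  117.57197206]), [1.1379843551956563, 1.1379843551954765]) (array([ 679.9998395 , -202.45199505,  116.74413183]), [1.3162254097187045, 1.3162254097184765])
```

Call:
step_arm:
  moves:
    - [0, -0.1, -2, 0, 0, 0, 2.5]
    - [0, -0.1, -3.5, 0, 0, 0, 2.5]
    - [0, -0.1, -4.6, 0, 0, 0, 2.5]
    - [0, -0.1, -5.4, 0, 0, 0, 2.5]
    - [0, -0.1, -5.7, 0, 0, 0, 2.5]
    - [0, -0.1, -5.7, 0, 0, 0, 2.5]
    - [0, -0.1, -5.7, 0, 0, 0, 2.5]

```text
time: 8.7
eef_pos: [467.6, -196.2, 44.5]
eef_rot: [0.707, -0.013, 0.707, 0.012]
contact_force: [0.5, -0.0, -1.9]
gripper_width: 28.0
```

```bash
python3 m.py 38
```

```text
8.7 [ 467.6 -196.2   44.5] [ 0.5 -0.  -1.9] [-0.03  0.16 -0.02] 27.977170852701015
38.0 (array([-0.19,  0.15, -0.65]), array([ 0.04,  0.02, -0.12]))
```

Call:
step_arm:
  moves:
    - [-0.1, 0.1, -0.2, 0, 0, 0, 2.5]
    - [-0.1, 0.1, -0.4, 0, 0, 0, 2.5]
    - [-0.1, 0.1, -0.5, 0, 0, 0, 2.5]
    - [-0.1, 0.1, -0.5, 0, 0, 0, 2.5]

```text
time: 9.03
eef_pos: [466.5, -195.1, 39.4]
eef_rot: [0.707, -0.012, 0.707, 0.012]
contact_force: [0.5, 0.6, -1.6]
gripper_width: 27.5
```

```bash
python3 m.py 38
```

```text
9.0333 [ 466.5 -195.1   39.4] [ 0.5  0.6 -1.6] [0.08 0.11 0.02] 27.471638802860724
38.0 (array([-0.08,  0.04, -0.14]), array([ 0.03,  0.01, -0.12]))
```

Call:
step_arm:
  moves:
    - [0, 0, -0.1, 0, 0, 0, 2.5]
    - [0, 0, -0.2, 0, 0, 0, 2.5]
    - [0, 0, -0.2, 0, 0, 0, 2.5]

```text
time: 9.28
eef_pos: [466.5, -195.2, 37.5]
eef_rot: [0.707, -0.013, 0.707, 0.012]
contact_force: [-1.6, 0.1, 2.2]
gripper_width: 27.8
```

```bash
python3 m.py 36
```

```text
9.2833 [ 466.5 -195.2   37.5] [-1.6  0.1  2.2] [ 0.04  0.17 -0.01] 27.833643852273582
36.0 (array([-0.09,  0.05, -0.15]), array([ 0.04,  0.02, -0.12]))
```

Call:
step_arm:
  moves:
    - [0, 0, -0.1, 0, 0, 0, 2.5]
    - [0, 0, -0.1, 0, 0, 0, 2.5]

```text
time: 9.45
eef_pos: [466.5, -195.2, 36.8]
eef_rot: [0.707, -0.013, 0.707, 0.012]
contact_force: [-3.3, 0.4, 8.3]
gripper_width: 28.0
```

```bash
python3 m.py 36
python3 - <<'E'
from h import *
for c,b in (('side',(120,210,330,370)),('scene',(180,80,400,240))):
    p=arm.grab_frame(c);x0,y0,x1,y1=b
    cv2.imwrite(f'pics/{c}7.png',cv2.resize(p['frame'][y0:y1,x0:x1],None,fx=3.5,fy=3.5,interpolation=cv2.INTER_CUBIC)[:,:,::-1])
E
```

```text
9.45 [ 466.5 -195.2   36.8] [-3.3  0.4  8.3] [0.22 0.41 0.06] 28.040366851106857
36.0 (array([-0.09,  0.06, -0.08]), array([ 0.05,  0.03, -0.11]))
```

View pics/side7.png

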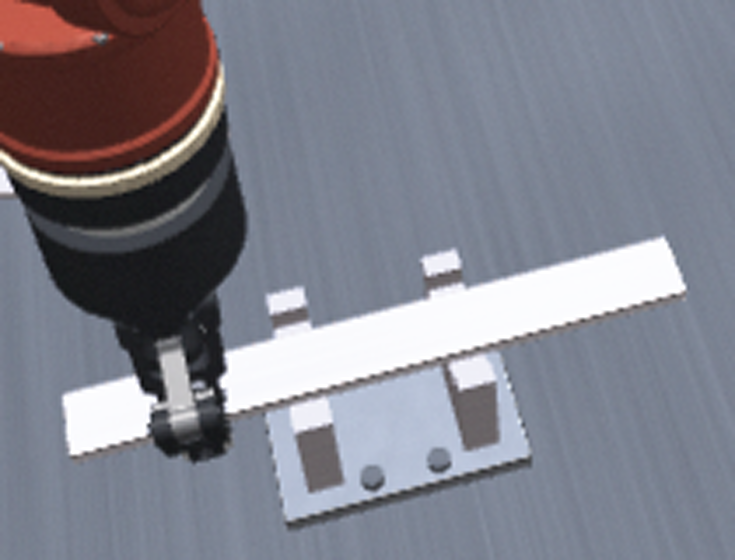

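View pics/scene7.png

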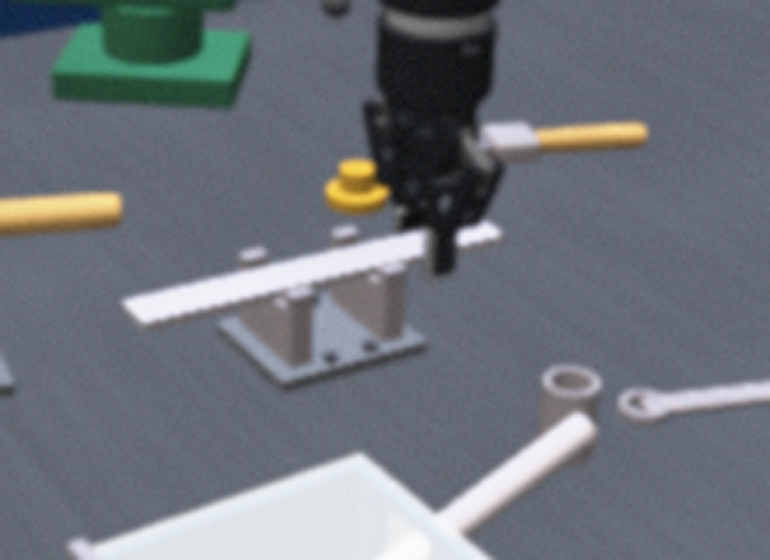

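The bar sits between the ears on both rests. Open gently: fully, then retreat straight up.

Call:
step_arm:
  moves:
    - [0, 0, 0, 0, 0, 0, 3.2]
    - [0, 0, 0, 0, 0, 0, 3.6]
    - [0, 0, 0, 0, 0, 0, 4.5]
    - [0, 0, 0, 0, 0, 0, 5.5]
    - [0, 0, 0, 0, 0, 0, 5.5]
    - [0, 0, 0, 0, 0, 0, 5.5]

```text
time: 10.05
eef_pos: [466.5, -195.2, 36.9]
eef_rot: [0.707, -0.013, 0.707, 0.012]
contact_force: [0.3, -0.1, -0.0]
gripper_width: 54.9
```

```bash
python3 m.py 36
```

```text
10.05 [ 466.5 -195.2   36.9] [ 0.3 -0.1 -0. ] [ 0.03  0.05 -0.06] 54.90852808990446
36.0 (array([-0.09,  0.06, -0.09]), array([ 0.05,  0.03, -0.12]))
```

Call:
step_arm:
  moves:
    - [0, 0, 1, 0, 0, 0, 5.5]
    - [0, 0, 2.5, 0, 0, 0, 5.5]
    - [0, 0, 5, 0, 0, 0, 5.5]
    - [0, 0, 8, 0, 0, 0, 5.5]
    - [-2, 0, 11, 0, 0, 0, 5.5]
    - [-4, 2, 14, 0, 0, 0, 5.5]
    - [-5, 5, 16, 0, 0, 0, 5.5]
    - [-5, 8, 17, 0, 0, 0, 5.5]
    - [-5, 11, 17, 0, 0, 0, 5.5]
    - [-5, 13, 17, 0, 0, 0, 5.5]
    - [-5, 13, 17, 0, 0, 0, 5.5]

```text
time: 10.97
eef_pos: [416.0, -62.3, 208.0]
eef_rot: [0.708, -0.013, 0.706, 0.013]
contact_force: [-1.3, 0.2, 0.4]
gripper_width: 54.9
```

Run:
```python
from h import *
o=arm.observe();print(o['time'],o['eef_pos'],o['contact_force'])
for c,b in (('side',(120,80,350,370)),('scene',(180,80,420,300))):
    p=arm.grab_frame(c);x0,y0,x1,y1=b;pickle.dump(p,open(c+'8.pkl','wb'))
    f=2.05 if c=='side' else 2.7
    f=3.3 if c=='scene' else 2.05
    f={'side':2.05,'scene':2.7}[c]
    cv2.imwrite(f'pics/{c}8.png',cv2.resize(p['frame'][y0:y1,x0:x1],None,fx=f,fy=f,interpolation=cv2.INTER_CUBIC)[:,:,::-1])
    cv2.imwrite(f'pics/{c}8b.png',cv2.resize(p['frame'][(270 if c=='side' else 120):(370 if c=='side' else 200),(130 if c=='side' else 200):(330 if c=='side' else 340)],None,fx=4,fy=4,interpolation=cv2.INTER_CUBIC)[:,:,::-1])
```

```text
10.9667 [416.03889751 -62.29122055 207.96231615] [-1.34749498  0.24156237  0.41118429]
```

View pics/side8.png

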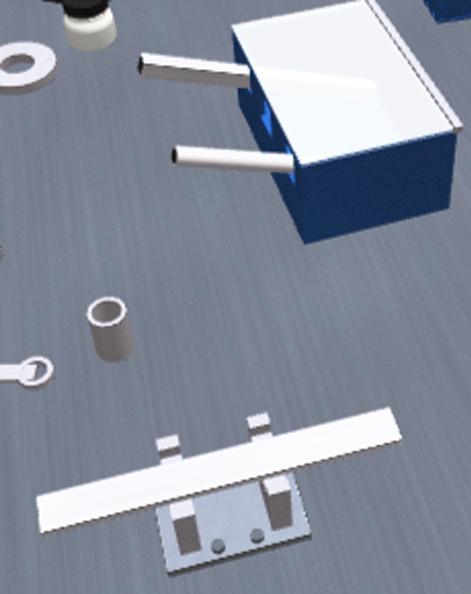

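View pics/scene8.png

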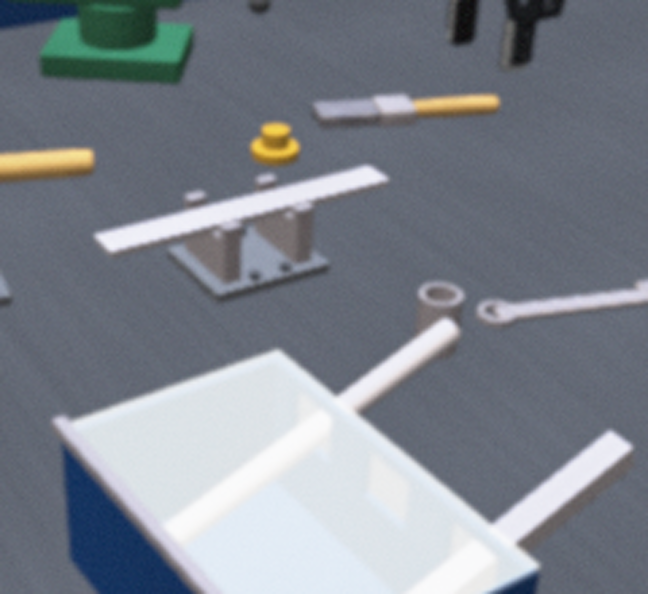

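View pics/side8b.png

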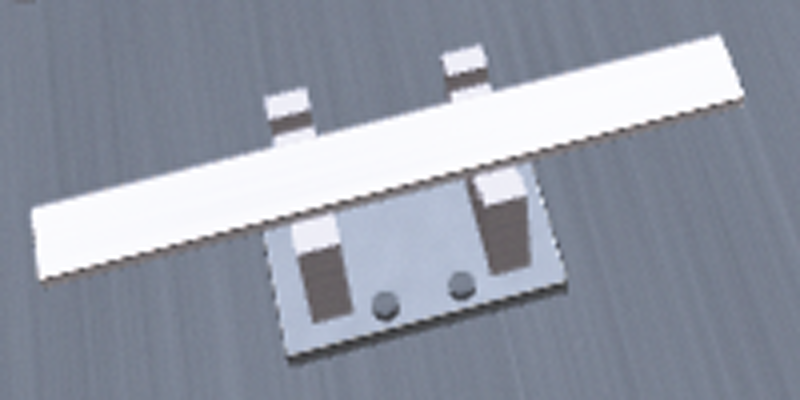

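Run:
```python
from h import *
d=pickle.load(open('side8.pkl','rb'));s=pickle.load(open('scene8.pkl','rb'))
c=[onz(d,130+x/4,270+y/4,58) for x,y in [(32,208),(40,279),(722,36),(745,98)]]
m=np.mean(c,0);print(np.round(c,1).tolist(),m)
q=np.array([546.9,-192])
c=[onz(s,180+x/2.7,80+y/2.7,58) for x,y in [(372,165),(388,178),(95,237),(112,251)]];print(np.mean(c,0))
print(arm.observe()['contact_force'])
print(arm.finish_job())
```

```text
[[413.3, -184.5, 58.0], [414.4, -214.7, 58.0], [682.8, -176.5, 58.0], [682.8, -206.7, 58.0]] [ 548.3279547  -195.57930681   58.        ]
[ 547.7117302  -187.56398447   58.        ]
[-0.03644662 -0.0830899   0.21626357]
the job is handed in; nothing more can be done
None
```

The flat bar now lies flat across both rests of the target stand, between the ears, and the job has been handed in at about 11 s of the 38 s allowed.

**What I did:** I gripped the bar across its width about 81 mm outward of its centre. I drew it about 210 mm out along the 20° slope, then lifted it, tilted it level and lowered it onto the rests. I opened the fingers and moved the gripper clear.

**Which stand:** Two look-alike stands were visible. I used the one at about (547, -192) mm, because it has the larger y, about 80 mm farther to the robot's left than the other. By bearing from the base the two are nearly equal.

**Last checks:**
- **Centring:** the bar's middle measured (548.3, -195.6) mm from the side camera and (547.7, -187.6) mm from the scene camera. The stand's middle is (546.9, -192.0) mm. The bar is therefore within about 2 mm lengthwise and 4 mm sideways, with 10 mm of room to each ear.
- **Camera disagreement:** the two cameras differ by 8 mm in y. I put this down to calibration; the mean matches the position I aimed for.
- **Forces:** wrist force readings stayed under about 10 N throughout. They were near zero after release, with nothing touching the robot.
- **Other parts:** the round tube and the square tube are still in their slots.

No check failed.

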